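# Scrape the chips off the carving board

## Task

Take the wooden scraper block by its upright grip and sweep both wood chips off the carving board into the metal catch tray at its end. Push the chips with the block, never with the gripper's fingers, and finally leave the block standing upright, sole down, on top of the board.

Things in the scene. Friction and masses are not known exactly. Their poses are not given: they have to be found in the camera images.
- scraper_block: Loose wooden T-shaped scraper block, 160 g, standing sole down on the table left of the board. Base 36 (x) x 120 (y) x 18 (z) mm with a dark sole; centred on it an upright grip rib, 22 (x) x 96 (y) mm, from 18 to 62 mm above the sole. Origin: centre of the sole; z up; y along the rib. Pinch the rib across x. Both 120 mm wide faces sweep equally well.
- carving_board: Dark wooden board with an aluminium catch tray joined to one short end; fixed. Origin: centre of the board's underside, on the table top; z up; x runs along the board towards the tray. Board 220 (x) x 170 (y) mm, flat top at z = 30 mm, no rims. Tray from x = 110 to 190 mm, 170 mm wide, open towards the board, floor at z = 4 mm, walls 3 mm thick, rim at 27 mm (below the board's top).
- chip_a: Loose pale wood chip 28 (x) x 18 (y) x 9 (z) mm, 12 g, lying flat near the middle of the board, at any yaw. Origin: centre of its underside.
- chip_b: Second chip, the same shape and size as chip_a, lying on the board nearer the tray. At the start both chips' centres lie within 42 mm of the board's long centre line and at least 90 mm from its end away from the tray. Origin: centre of its underside.

How it is judged:
By the outcome, as a careful person would: the job done as asked, in the order asked, and still so for the second after the job is handed in, with the robot touching nothing.
It also fails if it takes over 40 s, if anything falls off the work surface, if the arm or the gripper's body presses on something with over 40 N, if the wrist force passes 120 N, or if a joint passes its speed limit or range.

## Robot

A 7-joint arm with a two-finger parallel gripper is mounted at the origin on a cart in front of the work surface, level with it; the furniture and walls round the work are solid. World frame = base frame: x ahead of the robot, y to its left, z up, the work surface at z = 0. Lengths are in m, angles in rad, forces in N, time in s.
With the tool pointing down it reaches from about 0.4 to 0.85 m from the base axis. Payload 10.4 kg.
Tool frame: the origin (TCP) lies on the centre line of the jaws, within the pads' length; the fingertips stand 22 mm ahead of it and the grasp point (between the pads) lies 3 mm ahead of it; x points along the fingers, y is the direction in which the jaws open and shut, and the axes are right-handed (so a half turn about x gives the same grasp; the last joint's range is limited). The gripper opens to 87 mm and grips with 3 to 60 N. Pads are 19 mm wide; open, the fingers measure 117 mm over their backs; the gripper's body (75 mm by 190 mm) begins 51 mm behind the grasp point.
Start: joints at [1.294, 0.332, -0.065, 1.46, 0.022, 1.35, -0.088], TCP at [0.157, -0.605, 0.245] pointing down, gripper open.
Joint ranges: [-2.6, 2.6], [-0.5, 2.12], [-1.47, 1.34], [0.16, 2.42], [-1.27, 4.41], [0.06, 2.06], [-2.6, 2.6]. Speed limits (rad/s): [2.22, 2.22, 2.79, 2.79, 3.14, 3.14, 3.14].

## Interface

Orientations are given as a unit quaternion [x, y, z, w].
In Python, from bench import * gives the robot as it stands.
- The arm moves only by the tool arm_command, never from a script. Its argument "targets" is one flat list of numbers, 7 for each row, row after row: the turn, a rotation vector about the tool's x, y, z in units of 45 degrees (1.0 is 45 degrees), then the shift along the tool's x, y, z in units of 25 mm (1.0 is 25 mm), then the opening, from 0 (shut) to 1 (fully open). In form: [wx, wy, wz, tx, ty, tz, fingers, wx, wy, wz, tx, ty, tz, fingers, ...]. A call has 1 to 12 rows; each row shifts and turns the pose as measured when the row begins, along the tool's axes as they then stand; what a row does not reach is not made up. A row lasts 1/12 s, in which the tool goes at most 41.7 mm and 7.16 degrees, less where a joint would pass 70% of its speed; a pose out of reach is approached as far as the arm can. A call with a number of a shift or a turn outside -1 to 1 is refused whole. A call with a gripper value outside its range is refused whole. The fingers move at their own pace and stop on an object; "newtons" is the grip in N (left out, the last holds). Time passes only in rows, so rows that do not move let the fingers close. It gives the time, the measured TCP pose, the force and the opening at its end, in the units of the state.
- read_state(): the state, without advancing time (a new reading comes with each control period).
- camera(name): name is "scene" or "top"; returns the picture (420x560x3 uint8, red, green, blue); there is no depth.
- calibration(name): a dict with "camera_matrix" (3x3 intrinsics, pixels), "D" ([k1, k2, p1, p2, k3] as OpenCV has them; the pictures are not rectified), "R" (3x3) and "t" (3): a world point X has camera coordinates R X + t. Camera axes: x right, y down, z forward; pixel columns grow to the right and rows downward; lengths in m; the calibration is good to about 2 mm. A picture is of the moment at which its call begins. calibration takes no time and is no camera call.
- close_job(): hands the job in, once; it reports no verdict.
The state is a dict: "time": time; "joint_positions": joint angles; "joint_vel": joint speeds; "joint_torque": joint torques, N m; "ee_pos": TCP position; "eef_rot": TCP orientation; "ft_force": force on the tool from outside, world axes, zero at the start; "torque": the same for the moment, N m; "width": finger opening in m.
Only numpy, scipy, OpenCV 4.12 (cv2) and the standard library are available. Lean on these libraries where they do the work, as an engineer would, in place of code of your own. Each camera call takes 0.05 s, during which the arm holds its last target.

## Working session

There is one attempt and no reset: what is moved stays moved. The work goes in short steps, Python scripts to look and compute and a tool call to move; the robot and the scene stay as the last step left them, time stands still between calls to the robot, and variables do not carry over. Pictures are saved under pics/ and viewed, and the job is handed in when it is done.

Besides the shell and the picture viewer there is one more tool, called as a command line: name --argument value ..., lists and objects as JSON in quotes. arm_command: Moves the arm, as the interface text tells. Shifts and turns lie within -1 to 1; 1 stands for 25 mm of shift or 45 degrees of turn. Its arguments: {"type":"object","properties":{"targets":{"type":"array","items":{"type":"number","minimum":-1,"maximum":1}},"newtons":{"type":"number"}},"required":["targets"]}

```bash
mkdir -p pics; python3 - <<'E'
from bench import *
import cv2
s=read_state(); print({k:s[k] for k in ('time','ee_pos','eef_rot','width','ft_force')})
for n in ('scene','top'):
    im=camera(n); cv2.imwrite(f'pics/{n}0.png',im[:,:,::-1]); 
    c=calibration(n); print(n,c)
E
```

```text
{'time': 0.0, 'ee_pos': array([ 0.15682914, -0.60461222,  0.24373048]), 'eef_rot': array([-0.70132974, -0.09001664,  0.70151045, -0.08897582]), 'width': 0.08702186601359423, 'ft_force': array([-0.36984723,  0.07997585, -0.69456826])}
scene {'camera_matrix': array([[499.39888297,   0.        , 278.4942942 ],
       [  0.        , 499.39888297, 208.43289244],
       [  0.        ,   0.        ,   1.        ]]), 'D': array([-0.1651444,  0.       ,  0.       ,  0.       ,  0.       ]), 'R': array([[ 0.89817406, -0.43936442, -0.01556503],
       [-0.22017566, -0.41888737, -0.88094044],
       [ 0.38053389,  0.79466489, -0.47297112]]), 't': array([-0.44230567,  0.19639635,  0.5886175 ])}
top {'camera_matrix': array([[478.55106885,   0.        , 287.50732705],
       [  0.        , 478.55106885, 209.10872321],
       [  0.        ,   0.        ,   1.        ]]), 'D': array([0.03122118, 0.        , 0.        , 0.        , 0.        ]), 'R': array([[ 1.52411115e-02, -9.99879496e-01,  2.94990340e-03],
       [-9.81406194e-01, -1.55239486e-02, -1.91313590e-01],
       [ 1.91336330e-01,  2.07782950e-05, -9.81524533e-01]]), 't': array([0.11311911, 0.57227638, 0.78472149])}
```

View pics/scene0.png

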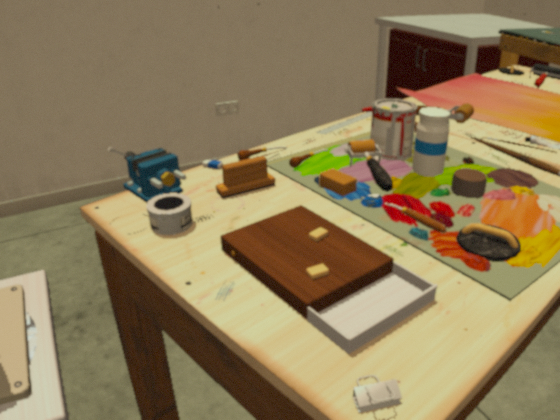

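View pics/top0.png

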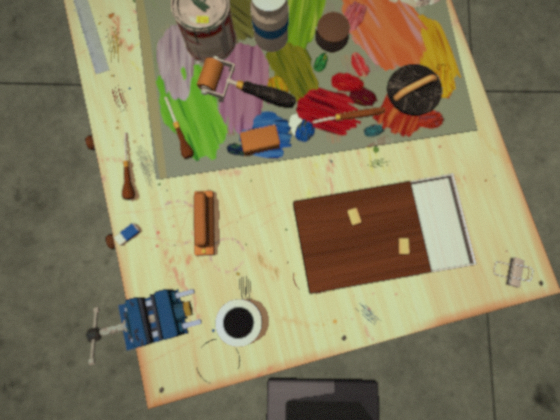

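The top picture shows the scraper block at about (204,223), the board spanning (294–430, 182–292), the tray to the right of it (-y side), and chips at (354,216) and (404,246). Next I'll measure these.

```bash
cat > h.py <<'E'
import numpy as np, cv2
from bench import *
def ray(n,px,z):
    c=calibration(n); u=cv2.undistortPoints(np.array(px,float).reshape(-1,1,2),c['camera_matrix'],c['D']).reshape(-1,2)
    d=np.c_[u,np.ones(len(u))]@c['R']; o=-c['R'].T@c['t']
    return o+d*((z-o[2])/d[:,2])[:,None]
def proj(n,X):
    c=calibration(n); r,_=cv2.Rodrigues(c['R']); return cv2.projectPoints(np.array(X,float).reshape(-1,1,3),r,c['t'],c['camera_matrix'],c['D'])[0].reshape(-1,2)
def show(n,name,box=None,k=1,pts=()):
    im=camera(n)[:,:,::-1].copy(); cv2.imwrite(f'pics/{name}_raw.png',im)
    if box: x0,y0,x1,y1=box
    else: x0,y0,x1,y1=0,0,560,420
    c=cv2.resize(im[y0:y1,x0:x1],None,fx=k,fy=k,interpolation=cv2.INTER_CUBIC)
    for p in pts: cv2.circle(c,(int((p[0]-x0+.5)*k),int((p[1]-y0+.5)*k)),2,(255,0,255),-1)
    cv2.imwrite(f'pics/{name}.png',c)
E
python3 - <<'E'
import cv2
im=cv2.imread('pics/top0.png')
hsv=cv2.cvtColor(im,cv2.COLOR_BGR2HSV)
for p in [(354,216),(404,246),(204,223),(210,223),(197,223),(350,250),(440,230)]: print(p,hsv[p[1],p[0]])
cv2.imwrite('pics/c1.png',cv2.resize(im[180:265,180:230],None,fx=7,fy=7,interpolation=cv2.INTER_CUBIC))
cv2.imwrite('pics/c2.png',cv2.resize(im[165:305,285:485],None,fx=4,fy=4,interpolation=cv2.INTER_CUBIC))
im=cv2.imread('pics/scene0.png')
cv2.imwrite('pics/c3.png',cv2.resize(im[140:220,200:290],None,fx=7,fy=7,interpolation=cv2.INTER_CUBIC))
E
```

```text
(354, 216) [ 24 114 204]
(404, 246) [ 24 115 201]
(204, 223) [ 13 173 128]
(210, 223) [ 12 173  99]
(197, 223) [ 13 183 170]
(350, 250) [  9 167  90]
(440, 230) [ 38  27 208]
```

View pics/c1.png

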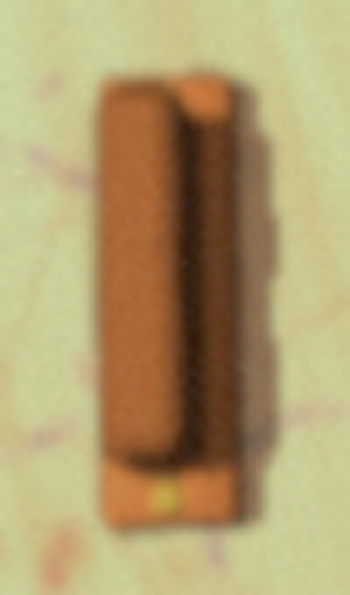

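View pics/c2.png

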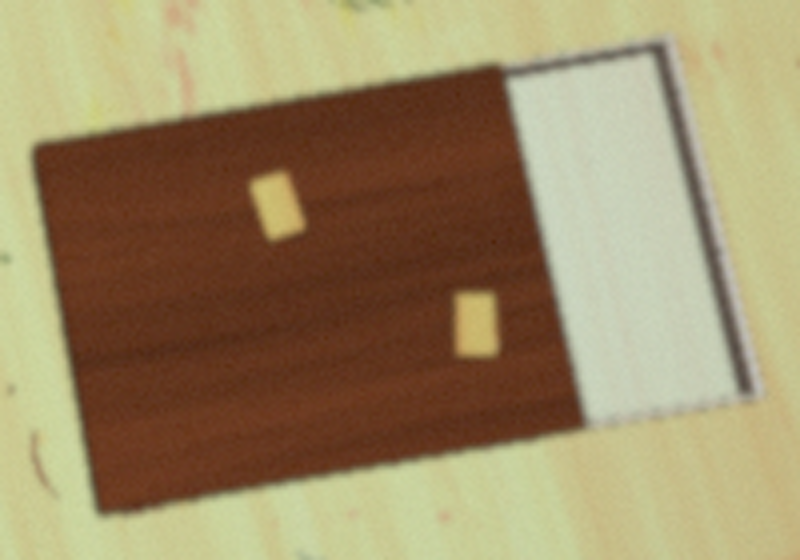

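View pics/c3.png

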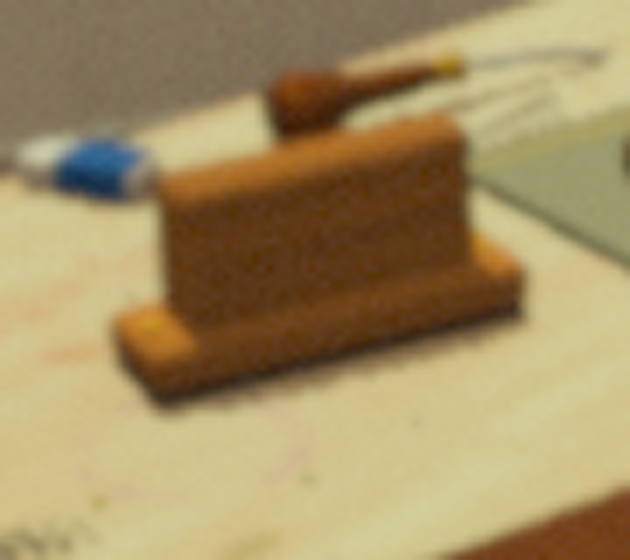

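```bash
python3 - <<'E'
from h import *
def c(p,o,k): return [( (x+.5)/k-.5+o[0],(y+.5)/k-.5+o[1]) for x,y in p]
np.set_printoptions(precision=4,suppress=True)
b=ray('top',c([(233,82),(238,522),(103,522)],(180,180),7),.018); print('base',b[:,:2],np.linalg.norm(b[0]-b[1]),np.linalg.norm(b[1]-b[2]), 'ctr',(b[0]+b[2])[:2]/2)
d=b[0]-b[1]; print('yaw base',np.degrees(np.arctan2(d[1],d[0])))
r=ray('top',c([(107,85),(180,90),(182,462),(105,458)],(180,180),7),.062); print('rib',r[:,:2],r.mean(0))
d=r[0]-r[3]+r[1]-r[2]; print(np.degrees(np.arctan2(d[1],d[0])),np.linalg.norm(d)/2,np.linalg.norm(r[0]-r[1]))
r2=ray('scene',c([(165,190),(465,140)],(200,140),7),.060);print('scene rib top near ends',r2)
q=ray('top',c([(34,146),(502,66),(583,426),(99,514)],(285,165),4),.030); print('board',q[:,:2],[np.linalg.norm(q[i]-q[(i+1)%4]) for i in range(4)])
ctr=q.mean(0); d=q[1]-q[0]+q[2]-q[3]; yaw=np.arctan2(d[1],d[0]); print(ctr,np.degrees(yaw))
im=cv2.imread('pics/top0.png'); hsv=cv2.cvtColor(im,cv2.COLOR_BGR2HSV)
m=cv2.inRange(hsv,(18,60,130),(32,200,255)); M=np.zeros_like(m); poly=cv2.fillPoly(M,[np.array(c([(50,155),(495,80),(573,416),(109,500)],(285,165),4)).round().astype(np.int32)],255)
m&=M
cs,_=cv2.findContours(m,cv2.RETR_EXTERNAL,cv2.CHAIN_APPROX_NONE)
R=np.array([[np.cos(yaw),np.sin(yaw)],[-np.sin(yaw),np.cos(yaw)]])
for k in cs:
    if cv2.contourArea(k)<30: continue
    mu=cv2.moments(k); p=ray('top',[(mu['m10']/mu['m00'],mu['m01']/mu['m00'])],.039)[0]
    w=ray('top',k.reshape(-1,2),.039)[:,:2].astype(np.float32); rr=cv2.minAreaRect(w)
    print('chip',p,rr,'board frame',R@(p-ctr)[:2])
w=[ctr[:2]+R.T@np.array(v) for v in [(-.11,-.085),(.11,-.085),(.11,.085),(-.11,.085)]]
print('model residual', w)
E
```

```text
base [[0.609  0.2602]
 [0.4931 0.2537]
 [0.4926 0.2883]] 0.11609958952437836 0.03458782949858896 ctr [0.5508 0.2742]
yaw base 3.2282898590829854
rib [[0.5975 0.2845]
 [0.5966 0.2663]
 [0.5033 0.2613]
 [0.504  0.2801]] [0.5503 0.273  0.062 ]
2.8849087501891315 0.09351993075996454 0.01828406245701814
scene rib top near ends [[0.5059 0.2703 0.06  ]
 [0.5944 0.2631 0.06  ]]
board [[ 0.5903  0.112 ]
 [ 0.631  -0.1012]
 [ 0.4681 -0.1311]
 [ 0.4264  0.0815]] [np.float64(0.2170367395077333), np.float64(0.1655289660648556), np.float64(0.21663986976455313), np.float64(0.16664716816929503)]
[ 0.5289 -0.0097  0.03  ] -79.04436017051005
chip [ 0.5117 -0.0836  0.039 ] ((0.5115926861763, -0.08373886346817017), (0.026507992297410965, 0.017266597598791122), 0.9708607196807861) board frame [ 0.0693 -0.0309]
chip [0.5628 0.0037 0.039 ] ((0.5631390810012817, 0.0035690665245056152), (0.02873113937675953, 0.017629018053412437), 17.749778747558594) board frame [-0.0067  0.0358]
model residual [array([0.4246, 0.0822]), array([ 0.4664, -0.1338]), array([ 0.6333, -0.1015]), array([0.5915, 0.1145])]
```

```bash
cat >> h.py <<'E'
from scipy.spatial.transform import Rotation as Rn
np.set_printoptions(precision=4,suppress=True)
def goal(yaw_deg,sgn=1):
    # tool x down, tool y horizontal at yaw_deg
    a=np.radians(yaw_deg); x=np.array([0,0,-1.]); y=np.array([np.cos(a),np.sin(a),0]); return Rn.from_matrix(np.c_[x,y,np.cross(x,y)])
def delta(p,yaw,s=None):
    s=s or read_state(); R=Rn.from_quat(s['eef_rot']); 
    t=R.inv().apply(np.array(p)-s['ee_pos'])/.025; w=(R.inv()*goal(yaw)).as_rotvec()/np.radians(45)
    print('t',s['time'],'pos',s['ee_pos'],'yaw tool y',np.degrees(np.arctan2(R.as_matrix()[1,1],R.as_matrix()[0,1])),'F',np.round(s['ft_force'],1),'w',s['width'],'\n shift units',t,'turn units',w)
E
python3 - <<'E'
from h import *
s=read_state(); print(Rn.from_quat(s['eef_rot']).as_matrix())
delta([.5505,.2735,.2],93); delta([.5505,.2735,.2],-87); delta([.46,-.25,.2],-87)
print(ray('top',[(238,322),(165,318),(222,300)],.05))
E
```

```text
[[-0.0004  0.2511 -0.968 ]
 [ 0.0012 -0.968  -0.2511]
 [-1.     -0.0013  0.    ]]
t 0.1 pos [ 0.1569 -0.6047  0.2438] yaw tool y -75.45505547386115 F [ 0.2 -0.8  0.5] w 0.08665970574161819 
 shift units [  1.7907 -30.0444 -24.0626] turn units [-3.7434 -0.0024  0.0003]
t 0.1 pos [ 0.1569 -0.6047  0.2438] yaw tool y -75.45505547386115 F [ 0.2 -0.8  0.5] w 0.08665970574161819 
 shift units [  1.7907 -30.0444 -24.0626] turn units [0.2566 0.0002 0.0016]
t 0.1 pos [ 0.1569 -0.6047  0.2438] yaw tool y -75.45505547386115 F [ 0.2 -0.8  0.5] w 0.08665970574161819 
 shift units [  1.7664 -10.6846 -15.2997] turn units [0.2566 0.0002 0.0016]
[[0.3764 0.2024 0.05  ]
 [0.3814 0.3254 0.05  ]
 [0.4123 0.2309 0.05  ]]
```

arm_command --targets '[0, 0, 0, 0, -0.67, -0.95, 1, 0, 0, 0, 0, -0.67, -0.95, 1, 0, 0, 0, 0, -0.67, -0.95, 1, 0, 0, 0, 0, -0.67, -0.95, 1, 0, 0, 0, 0, -0.67, -0.95, 1, 0, 0, 0, 0, -0.67, -0.95, 1, 0, 0, 0, 0, -0.67, -0.95, 1, 0, 0, 0, 0, -0.67, -0.95, 1, 0, 0, 0, 0, -0.67, -0.95, 1, 0, 0, 0, 0, -0.67, -0.95, 1, 0, 0, 0, 0, -0.67, -0.95, 1, 0, 0, 0, 0, -0.67, -0.95, 1]'

```text
time: 1.1
ee_pos: [0.3842, -0.3304, 0.2381]
eef_rot: [-0.699, -0.087, 0.705, -0.082]
ft_force: [-0.1, -0.5, 0.4]
width: 0.087
```

```bash
python3 - <<'E'
from h import *
delta([.5505,.2735,.2],-87)
print(read_state()['joint_positions'])
E
```

```text
t 1.1 pos [ 0.3842 -0.3304  0.2381] yaw tool y -76.21860624204514 F [-0.1 -0.5  0.4] w 0.08702240697710306 
 shift units [  1.6177 -21.8615 -12.2261] turn units [0.2396 0.0098 0.0095]
[ 0.922   0.1019 -0.321   1.7549  0.033   1.3007 -0.7368]
```

arm_command --targets '[0.12, 0, 0, 0, -0.95, -0.5, 1, 0.12, 0, 0, 0, -0.95, -0.5, 1, 0, 0, 0, 0, -1, -0.4, 1, 0, 0, 0, 0, -1, -0.4, 1, 0, 0, 0, 0, -1, -0.4, 1, 0, 0, 0, 0, -1, -0.4, 1, 0, 0, 0, 0, -1, -0.4, 1, 0, 0, 0, 0, -1, -0.4, 1, 0, 0, 0, 0, -1, -0.3, 1, 0, 0, 0, 0, -1, -0.3, 1, 0, 0, 0, 0, -1, -0.3, 1, 0, 0, 0, 0, -1, -0.3, 1]'

```text
time: 2.1
ee_pos: [0.4806, -0.008, 0.2364]
eef_rot: [-0.702, -0.018, 0.712, -0.013]
ft_force: [0.6, -0.2, 0.4]
width: 0.087
```

```bash
python3 - <<'E'
from h import *
delta([.5505,.2735,.15],-87)
print(read_state()['joint_positions'])
E
```

```text
t 2.1 pos [ 0.4806 -0.008   0.2364] yaw tool y -87.48262208401368 F [ 0.6 -0.2  0.4] w 0.08699017930852157 
 shift units [  3.504  -11.0994  -3.3316] turn units [-0.0107  0.0162  0.0105]
[ 0.5487  0.0696 -0.64    1.8017  0.0341  1.2965 -1.6267]
```

arm_command --targets '[0, 0.015, 0.01, 0.2, -1, -0.3, 1, 0, 0, 0, 0.3, -1, -0.3, 1, 0, 0, 0, 0.3, -1, -0.3, 1, 0, 0, 0, 0.3, -1, -0.3, 1, 0, 0, 0, 0.3, -1, -0.3, 1, 0, 0, 0, 0.3, -1, -0.3, 1, 0, 0, 0, 0.3, -1, -0.3, 1, 0, 0, 0, 0.3, -1, -0.3, 1, 0, 0, 0, 0.3, -1, -0.3, 1, 0, 0, 0, 0.3, -1, -0.3, 1, 0, 0, 0, 0.3, -0.8, -0.3, 1, 0, 0, 0, 0, 0, 0, 1]'

```text
time: 3.1
ee_pos: [0.5507, 0.2832, 0.1492]
eef_rot: [-0.705, -0.016, 0.708, -0.016]
ft_force: [-0.0, -0.2, 0.1]
width: 0.087
```

```bash
python3 - <<'E'
from h import *
delta([.5505,.2735,.046],-87)
print(read_state()['joint_positions'])
E
```

```text
t 3.1 pos [0.5507 0.2832 0.1492] yaw tool y -87.34705102585762 F [-0.  -0.2  0.1] w 0.08700234337555424 
 shift units [4.1273 0.3877 0.009 ] turn units [-0.0077  0.0057 -0.0001]
[ 0.0159  0.495  -0.7428  1.5591  0.3455  1.2278 -2.31  ]
```

arm_command --targets '[0, 0.005, 0, 0.8, 0.39, 0, 1, 0, 0, 0, 0.8, 0, 0, 1, 0, 0, 0, 0.8, 0, 0, 1, 0, 0, 0, 0.8, 0, 0, 1, 0, 0, 0, 0.7, 0, 0, 1, 0, 0, 0, 0.15, 0, 0, 1, 0, 0, 0, 0, 0, 0, 1]'

```text
time: 3.68
ee_pos: [0.5498, 0.2729, 0.0425]
eef_rot: [-0.706, -0.017, 0.708, -0.017]
ft_force: [1.0, 1.1, 0.0]
width: 0.087
```

```bash
python3 - <<'E'
from h import *
delta([.5505,.2735,.046],-87)
show('scene','s1',(180,60,320,240),3.3)
E
```

```text
t 3.6833 pos [0.5498 0.2729 0.0425] yaw tool y -87.21856229783972 F [1.  1.1 0. ] w 0.08699676325759759 
 shift units [-0.1418 -0.0244 -0.0285] turn units [-0.0049  0.0044 -0.001 ]
```

View pics/s1.png

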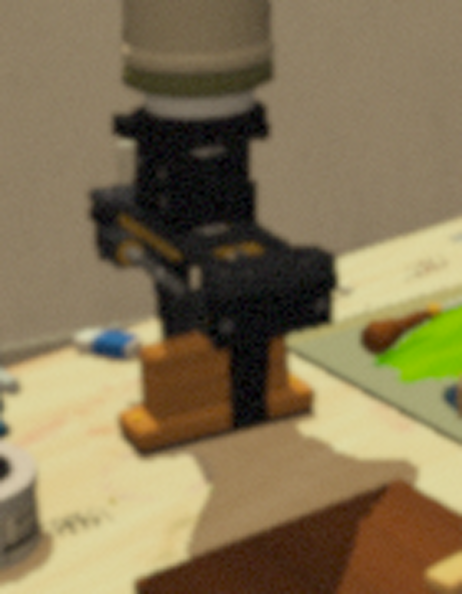

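```bash
python3 - <<'E'
from h import *
print((proj('scene',[[.55,.22,.02],[.55,.255,.018],[.505,.262,.062],[.6,.267,.062]])-[180,60])*3.3)
E
```

```text
[[247.6065 430.8825]
 [224.4132 411.2078]
 [145.6059 354.3104]
 [289.3647 321.7183]]
```

arm_command --targets '[0, 0, 0, -0.14, 0, 0, 1, 0, 0, 0, 0, 0, 0, 0, 0, 0, 0, 0, 0, 0, 0, 0, 0, 0, 0, 0, 0, 0, 0, 0, 0, 0, 0, 0, 0, 0, 0, 0, 0, 0, 0, 0, 0, 0, 0, 0, 0, 0, 0]' --newtons 40

```text
time: 4.32
ee_pos: [0.5527, 0.2738, 0.0525]
eef_rot: [0.708, 0.017, -0.706, 0.016]
ft_force: [-0.4, 0.4, 0.3]
width: 0.0548
```

```bash
python3 - <<'E'
from h import *
delta([.5505,.2735,.046],-87)
show('scene','s2',(180,60,320,240),3.3)
E
```

```text
t 4.3167 pos [0.5527 0.2738 0.0525] yaw tool y -87.27632923520336 F [-0.4  0.4  0.3] w 0.054849443929187204 
 shift units [0.2613 0.0069 0.0875] turn units [-0.0061 -0.005   0.0019]
```

View pics/s2.png

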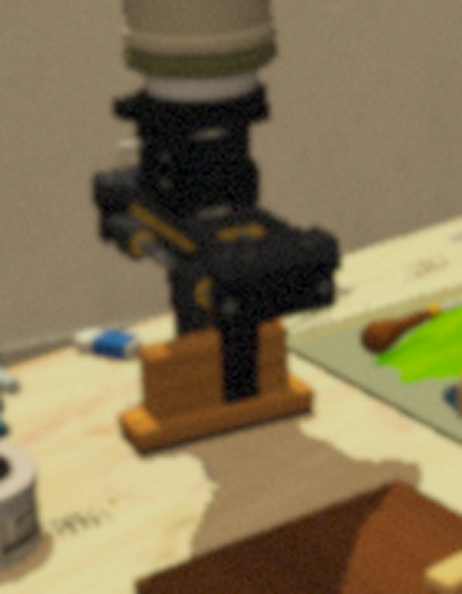

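arm_command --targets '[0, 0, 0, 0.2, 0, 0.05, 0, 0, 0, 0, 0.05, 0, 0.03, 0, 0, 0, 0, 0.04, 0, 0.02, 0, 0, 0, 0, 0.04, 0, 0.02, 0]'

```text
time: 4.7
ee_pos: [0.5493, 0.2736, 0.0432]
eef_rot: [0.708, 0.017, -0.706, 0.016]
ft_force: [0.4, -0.3, -0.1]
width: 0.0242
```

```bash
python3 - <<'E'
from h import *
delta([.5505,.2735,.046],-87)
E
```

```text
t 4.7 pos [0.5493 0.2736 0.0432] yaw tool y -87.27457307387323 F [ 0.4 -0.3 -0.1] w 0.024185012123459172 
 shift units [-0.1103  0.0066 -0.0495] turn units [-0.0061 -0.0045  0.0018]
```

arm_command --targets '[0, 0, 0, 0, 0, 0, 0, 0, 0, 0, 0, 0, 0, 0, 0, 0, 0, 0, 0, 0, 0]'

```text
time: 4.95
ee_pos: [0.5491, 0.2737, 0.043]
eef_rot: [0.708, 0.017, -0.706, 0.016]
ft_force: [-1.1, 1.0, 0.6]
width: 0.0216
```

```bash
python3 - <<'E'
from h import *
delta([.5505,.2735,.046],-87)
E
```

```text
t 4.95 pos [0.5491 0.2737 0.043 ] yaw tool y -87.2636196215299 F [-1.1  1.   0.6] w 0.021575363820623365 
 shift units [-0.1181  0.0108 -0.0552] turn units [-0.0059 -0.0043  0.0018]
```

arm_command --targets '[0, 0, 0, -0.5, 0, 0, 0, 0, 0, 0, -0.8, 0, 0, 0, 0, 0, 0, -0.8, 0, 0, 0, 0, 0, 0, -0.8, 0, 0, 0, 0, 0, 0, -0.3, 0.4, 0, 0, 0, 0, 0, 0, 0.8, 0.1, 0, 0, 0, 0, 0, 0.8, 0.15, 0, 0, 0, 0, 0, 0.8, 0.15, 0, -0.06, 0, 0, 0, 0.8, 0.15, 0, -0.06, 0, 0, 0, 0.8, 0.1, 0, -0.06, 0, 0, 0, 0.8, 0, 0, 0, 0, 0, 0, 0.8, 0, 0]'

```text
time: 5.95
ee_pos: [0.5415, 0.1172, 0.1295]
eef_rot: [0.703, 0.072, -0.703, 0.072]
ft_force: [-0.7, 0.2, -0.9]
width: 0.0215
```

```bash
python3 - <<'E'
from h import *
delta([.518,.0516,.12],-79.04)
print(read_state()['joint_positions'])
E
```

```text
t 5.95 pos [0.5415 0.1172 0.1295] yaw tool y -78.31632682873226 F [-0.7  0.2 -0.9] w 0.02153506292016033 
 shift units [0.3765 2.3784 1.4516] turn units [ 0.0161 -0.0003  0.0007]
[ 0.3437  0.3708 -0.7598  1.7571  0.2797  1.125  -1.8711]
```

arm_command --targets '[0.008, 0, 0, 0.1, 0.6, 0.4, 0, 0.008, 0, 0, 0.1, 0.6, 0.4, 0, 0, 0, 0, 0.1, 0.6, 0.4, 0, 0, 0, 0, 0.1, 0.4, 0.2, 0, 0, 0, 0, 0, 0.1, 0, 0, 0, 0, 0, 0, 0, 0, 0]'

```text
time: 6.45
ee_pos: [0.516, 0.0396, 0.1188]
eef_rot: [-0.704, -0.062, 0.705, -0.065]
ft_force: [0.6, -0.1, -1.3]
width: 0.0217
```

```bash
python3 - <<'E'
from h import *
delta([.518,.0516,.12],-79.04)
show('scene','s3',(180,80,420,360),2.1)
show('top','t3',(280,150,490,310),3.5)
E
```

```text
t 6.45 pos [0.516  0.0396 0.1188] yaw tool y -79.69445443507297 F [ 0.6 -0.1 -1.3] w 0.021662881404909132 
 shift units [-0.0494 -0.4563 -0.1645] turn units [-0.0145  0.003  -0.0049]
```

View pics/s3.png

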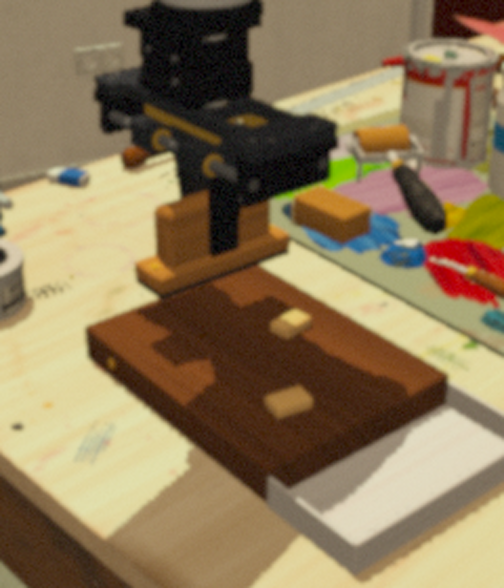

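View pics/t3.png

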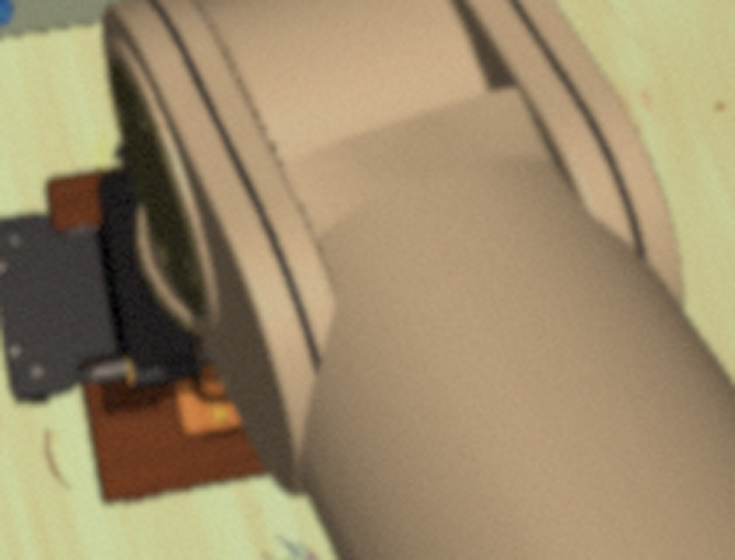

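arm_command --targets '[-0.012, 0, 0, 0.2, -0.4, -0.12, 0, 0, 0, 0, 0.4, -0.1, -0.04, 0, 0, 0, 0, 0.4, 0, 0, 0, 0, 0, 0, 0.3, 0, 0, 0, 0, 0, 0, 0.2, 0, 0, 0, 0, 0, 0, 0, 0, 0, 0]'

```text
time: 7.05
ee_pos: [0.5181, 0.0606, 0.0771]
eef_rot: [-0.703, -0.07, 0.704, -0.07]
ft_force: [-0.3, -0.3, -1.4]
width: 0.0217
```

```bash
python3 - <<'E'
from h import *
delta([.518,.0516,.075],-79.04)
E
```

```text
t 7.05 pos [0.5181 0.0606 0.0771] yaw tool y -78.60520935342134 F [-0.3 -0.3 -1.4] w 0.021713194887863302 
 shift units [0.0842 0.3523 0.073 ] turn units [ 0.0097  0.0021 -0.0007]
```

arm_command --targets '[0.005, 0, 0, 0.06, 0.1, 0.04, 0, 0.004, 0, 0, 0.03, 0.3, 0.03, 0, 0, 0, 0, 0, 0.3, 0, 0, 0, 0, 0, 0, 0.3, 0, 0, 0, 0, 0, 0, 0.3, 0, 0]'

```text
time: 7.47
ee_pos: [0.5226, 0.0266, 0.0744]
eef_rot: [-0.703, -0.068, 0.705, -0.068]
ft_force: [0.5, 0.5, -1.1]
width: 0.0217
```

```bash
cat >> h.py <<'E'
def bf():
    s=read_state(); a=np.radians(-79.04); v=s['ee_pos'][:2]-[.5289,-.0097]
    print('board frame tcp',v@[np.cos(a),np.sin(a)],v@[-np.sin(a),np.cos(a)],'z',s['ee_pos'][2])
E
python3 - <<'E'
from h import *
delta([.550,-.1197,.075],-79.04); bf()
show('scene','s4',(180,80,420,360),2.1)
E
```

```text
t 7.4667 pos [0.5226 0.0266 0.0744] yaw tool y -78.93218197702267 F [ 0.5  0.5 -1.1] w 0.021675763218041665 
 shift units [-0.022   5.952   0.0488] turn units [ 0.0024  0.0028 -0.0002]
board frame tcp -0.036796670968104815 0.0007411677558836378 z 0.07442902867180944
```

View pics/s4.png

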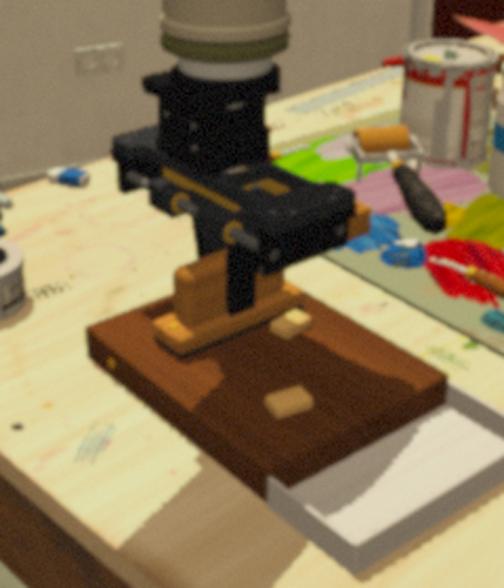

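The block is on the board just behind chip a, and both chips sit within the blade's width. I'll continue the sweep.

arm_command --targets '[0, 0, 0, 0, 0.3, 0, 0, 0, 0, 0, 0, 0.35, 0, 0, 0, 0, 0, 0, 0.35, 0, 0, 0, 0, 0, 0, 0.35, 0, 0, 0, 0, 0, 0, 0.35, 0, 0, 0, 0, 0, 0, 0.35, 0, 0]'

```text
time: 8.02
ee_pos: [0.5341, -0.0313, 0.0753]
eef_rot: [-0.704, -0.067, 0.704, -0.068]
ft_force: [-0.2, 0.7, -2.2]
width: 0.0215
```

```bash
python3 - <<'E'
from h import *
delta([.550,-.1197,.075],-79.04); bf()
show('scene','s5',(180,80,420,360),2.1)
E
```

```text
t 8.0167 pos [ 0.5341 -0.0313  0.0753] yaw tool y -79.10578929366451 F [-0.2  0.7 -2.2] w 0.021500443727951648 
 shift units [0.0161 3.5942 0.0437] turn units [-0.0015  0.001  -0.0019]
board frame tcp 0.02215220216254006 0.0009984431318885343 z 0.07526549646232103
```

View pics/s5.png

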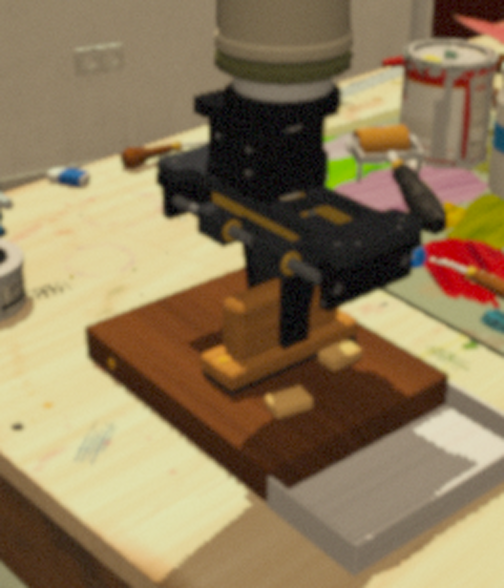

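The block pushes chip a squarely, and chip b is just ahead inside the blade's width.

arm_command --targets '[0, 0, 0, 0.02, 0.3, 0.01, 0, 0, 0, 0, 0, 0.35, 0, 0, 0, 0, 0, 0, 0.35, 0, 0, 0, 0, 0, 0, 0.35, 0, 0, 0, 0, 0, 0, 0.3, 0, 0, 0, 0, 0, 0, 0.3, 0, 0]'

```text
time: 8.57
ee_pos: [0.544, -0.0852, 0.0746]
eef_rot: [-0.704, -0.066, 0.704, -0.067]
ft_force: [0.4, -0.8, -1.2]
width: 0.0219
```

```bash
python3 - <<'E'
from h import *
delta([.550,-.1197,.075],-79.04); bf()
show('scene','s6',(180,80,420,360),2.1)
E
```

```text
t 8.5667 pos [ 0.544  -0.0852  0.0746] yaw tool y -79.15680184856855 F [ 0.4 -0.8 -1.2] w 0.021910921669320235 
 shift units [-0.0126  1.4012  0.0221] turn units [-0.0026  0.0014 -0.0021]
board frame tcp 0.07697793210102663 0.0004257895305339631 z 0.07462739822466476
```

View pics/s6.png

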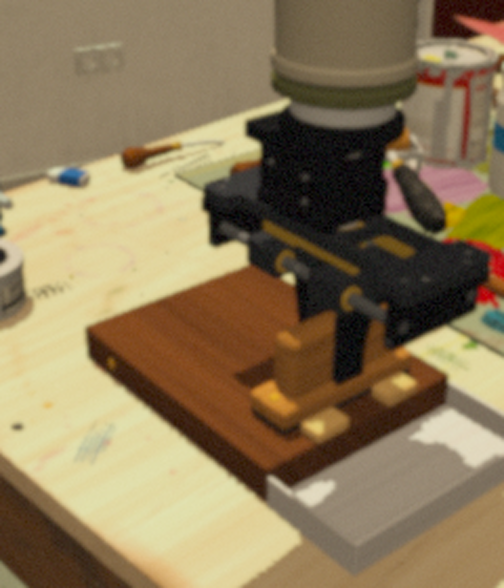

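arm_command --targets '[0, 0, 0, 0, 0.28, 0, 0, 0, 0, 0, 0, 0.28, 0, 0, 0, 0, 0, 0, 0.28, 0, 0, 0, 0, 0, 0, 0.28, 0, 0, 0, 0, 0, 0, 0.28, 0, 0, 0, 0, 0, 0, 0.2, 0, 0, 0, 0, 0, 0, 0, 0, 0]'

```text
time: 9.2
ee_pos: [0.5524, -0.1315, 0.0745]
eef_rot: [-0.704, -0.065, 0.704, -0.067]
ft_force: [0.2, -0.8, -2.0]
width: 0.0217
```

```bash
python3 - <<'E'
from h import *
delta([.550,-.1197,.075],-79.04); bf()
show('scene','s7',(180,80,460,360),2.1)
E
```

```text
t 9.2 pos [ 0.5524 -0.1315  0.0745] yaw tool y -79.30462968189039 F [ 0.2 -0.8 -2. ] w 0.021701774172356032 
 shift units [-0.0198 -0.4809  0.0051] turn units [-0.0059  0.0017 -0.0035]
board frame tcp 0.12403019044462678 -0.00012689763236722103 z 0.07453779542545542
```

View pics/s7.png

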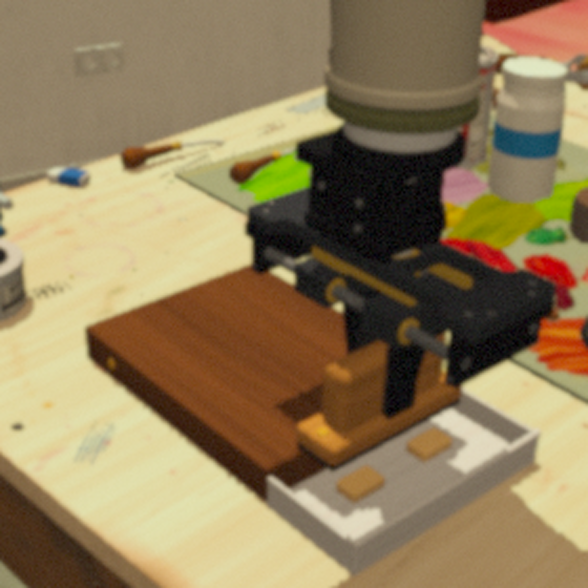

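Both chips lie flat in the tray. Now I'll lift the block a little, take it back to the middle of the board and set it down.

arm_command --targets '[0, 0, 0, -0.4, 0, 0, 0, 0, 0, 0, -0.2, -0.4, 0, 0, 0, 0, 0, 0, -0.8, 0, 0, 0, 0, 0, 0, -0.8, 0, 0, 0, 0, 0, 0, -0.8, 0, 0, 0, 0, 0, 0, -0.8, 0, 0, 0, 0, 0, 0, -0.8, 0, 0, 0, 0, 0, 0, -0.5, 0, 0, 0, 0, 0, 0, -0.2, 0, 0, 0, 0, 0, 0, 0, 0, 0]'

```text
time: 10.08
ee_pos: [0.5267, 0.0095, 0.0966]
eef_rot: [0.705, 0.068, -0.702, 0.069]
ft_force: [1.3, -0.3, -1.7]
width: 0.0217
```

```bash
python3 - <<'E'
from h import *
delta([.5289,-.0097,.0735],-79.04); bf()
E
```

```text
t 10.0833 pos [0.5267 0.0095 0.0966] yaw tool y -78.90109167245947 F [ 1.3 -0.3 -1.7] w 0.02166097493815509 
 shift units [0.928  0.7663 0.0641] turn units [ 0.0031 -0.0054 -0.0037]
board frame tcp -0.01922789186003794 0.001457557533235217 z 0.0966498953561159
```

Position is fine (-19 mm from the board's centre). I'll lower it.

arm_command --targets '[0, -0.005, -0.004, 0.3, 0, 0, 0, 0, 0, 0, 0.25, 0, 0, 0, 0, 0, 0, 0.15, 0, 0, 0, 0, 0, 0, 0.06, 0, 0, 0, 0, 0, 0, 0, 0, 0, 0]'

```text
time: 10.5
ee_pos: [0.527, 0.007, 0.0758]
eef_rot: [-0.704, -0.067, 0.704, -0.068]
ft_force: [-1.0, 0.3, -2.9]
width: 0.0222
```

```bash
python3 - <<'E'
from h import *
delta([.5289,-.0097,.0735],-79.04); bf()
E
```

```text
t 10.5 pos [0.527  0.007  0.0758] yaw tool y -79.04046818824501 F [-1.   0.3 -2.9] w 0.022156859814946465 
 shift units [0.0936 0.6718 0.0515] turn units [-0.      0.0003 -0.0008]
board frame tcp -0.01679555229516204 0.0012888318774300894 z 0.07582790720357323
```

arm_command --targets '[0, 0, 0, 0.06, 0, 0, 0, 0, 0, 0, 0.03, 0, 0, 0, 0, 0, 0, 0.02, 0, 0, 0, 0, 0, 0, 0, 0, 0, 0]'

```text
time: 10.83
ee_pos: [0.5271, 0.0061, 0.0734]
eef_rot: [-0.704, -0.067, 0.704, -0.067]
ft_force: [-0.1, -0.8, -1.2]
width: 0.0218
```

```bash
python3 - <<'E'
from h import *
delta([.5289,-.0097,.0735],-79.04); bf()
E
```

```text
t 10.8333 pos [0.5271 0.0061 0.0734] yaw tool y -79.1586750428361 F [-0.1 -0.8 -1.2] w 0.021789980332053385 
 shift units [-0.0047  0.6329  0.0467] turn units [-0.0026  0.0014 -0.0005]
board frame tcp -0.015819754298623753 0.0012000519302902543 z 0.07337533313717759
```

arm_command --targets '[0, 0, 0, 0.04, 0, 0, 0, 0, 0, 0, 0.02, 0, 0, 0, 0, 0, 0, 0, 0, 0, 0]'

```text
time: 11.08
ee_pos: [0.5274, 0.006, 0.0733]
eef_rot: [-0.704, -0.066, 0.704, -0.067]
ft_force: [0.9, 0.6, -0.7]
width: 0.0215
```

```bash
python3 - <<'E'
from h import *
delta([.5289,-.0097,.0735],-79.04); bf()
show('scene','s8',(180,80,460,360),2.1)
E
```

```text
t 11.0833 pos [0.5274 0.006  0.0733] yaw tool y -79.17999599761994 F [ 0.9  0.6 -0.7] w 0.02153067783530587 
 shift units [-0.0055  0.6265  0.0604] turn units [-0.0031  0.0007 -0.0016]
board frame tcp -0.015659328365406133 0.001548503345055156 z 0.07334233129046477
```

View pics/s8.png

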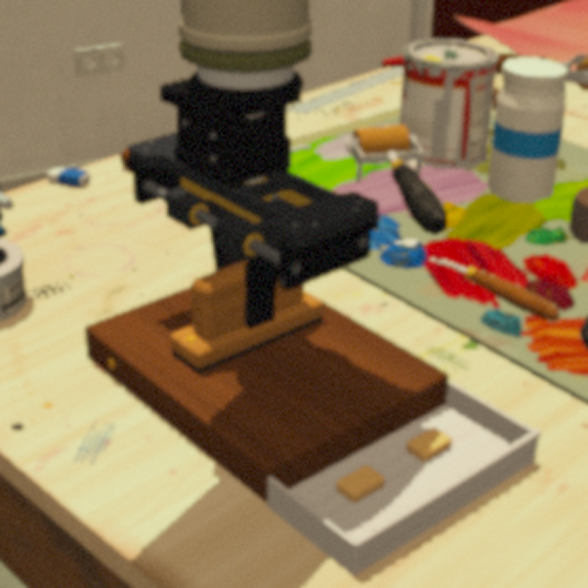

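arm_command --targets '[0, 0, 0, 0, 0, 0, 0.35, 0, 0, 0, 0, 0, 0, 0.5, 0, 0, 0, 0, 0, 0, 0.6, 0, 0, 0, 0, 0, 0, 0.6, 0, 0, 0, 0, 0, 0, 0.6, 0, 0, 0, 0, 0, 0, 0.6]'

```text
time: 11.63
ee_pos: [0.5281, 0.0055, 0.0733]
eef_rot: [0.704, 0.066, -0.704, 0.067]
ft_force: [-0.2, 0.7, -0.5]
width: 0.0495
```

```bash
python3 - <<'E'
from h import *
delta([.5289,-.0097,.0735],-79.04); bf()
E
```

```text
t 11.6333 pos [0.5281 0.0055 0.0733] yaw tool y -79.22065502187205 F [-0.2  0.7 -0.5] w 0.049518895518616574 
 shift units [-0.0069  0.6015  0.0837] turn units [-0.004 -0.001 -0.002]
board frame tcp -0.015030674155045401 0.0021412172755120033 z 0.07330562794341415
```

Released at a 49.5 mm opening. I'll back straight up, then move aside so the top camera can see.

arm_command --targets '[0, 0, 0, -0.3, 0, 0, 0.6, 0, 0, 0, -0.6, 0, 0, 0.6, 0, 0, 0, -0.8, 0, 0, 0.6, 0, 0, 0, -0.8, 0, 0, 0.6, 0, 0, 0, -0.8, 0, 0, 0.6, 0, 0, 0, -0.8, 0, 0, 0.6, 0, 0, 0, -0.8, -0.6, 0, 0.6, 0, 0, 0, 0, -0.9, 0, 0.6, 0, 0, 0, 0, -0.9, 0, 0.6, 0, 0, 0, 0, -0.9, 0, 0.6, 0, 0, 0, 0, -0.5, 0, 0.6, 0, 0, 0, 0, 0, 0, 0.6]'

```text
time: 12.63
ee_pos: [0.5095, 0.1026, 0.2085]
eef_rot: [0.706, 0.066, -0.702, 0.066]
ft_force: [-0.1, -0.2, 0.6]
width: 0.0521
```

```bash
python3 - <<'E'
from h import *
delta([.5289,-.0097,.0735],-79.04); bf()
show('scene','s9',(180,80,460,360),2.1)
show('top','t9')
E
```

```text
t 12.6333 pos [0.5095 0.1026 0.2085] yaw tool y -79.31422087084343 F [-0.1 -0.2  0.6] w 0.052149644761602304 
 shift units [5.4076 4.5519 0.0944] turn units [-0.0061 -0.0058 -0.0017]
board frame tcp -0.11397194490415181 0.002291258920455141 z 0.20854526962333922
```

View pics/s9.png

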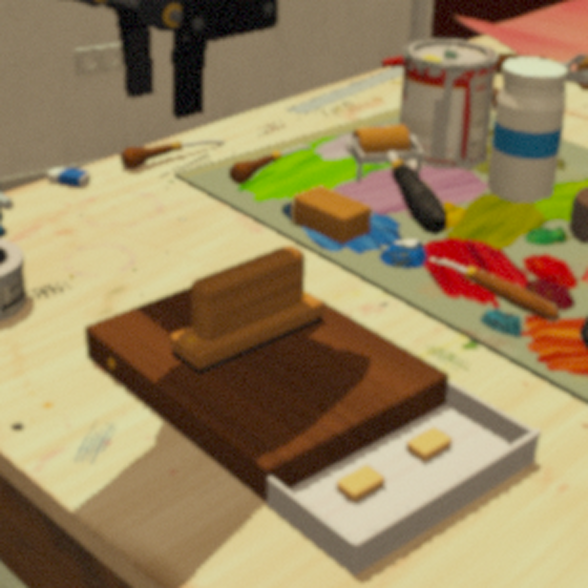

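View pics/t9.png

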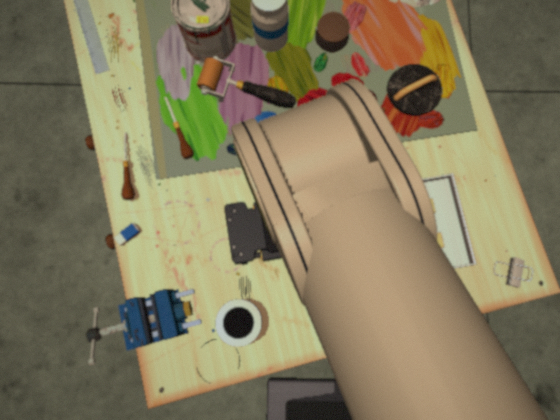

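The scene picture shows both chips flat in the tray (crop pixels (360,483) and (430,445)) and the block upright on the board with the gripper clear. I'll check this in numbers, then hand in.

```bash
python3 - <<'E'
from h import *
a=np.radians(-79.04); R=np.array([[np.cos(a),np.sin(a)],[-np.sin(a),np.cos(a)]])
p=ray('scene',np.array([(360,480),(430,442)])/2.1+[180,80],.013)
print('chips board frame',(p[:,:2]-[.5289,-.0097])@R.T)
q=ray('scene',np.array([(193,298),(302,255)])/2.1+[180,80],.092)
print('rib top ends board frame',(q[:,:2]-[.5289,-.0097])@R.T,np.linalg.norm(q[0]-q[1]))
s=read_state(); print(np.abs(s['joint_vel']).max())
close_job()
E
```

```text
chips board frame [[ 0.1412 -0.0306]
 [ 0.1424  0.0335]]
rib top ends board frame [[-0.0008 -0.0557]
 [-0.002   0.0438]] 0.09950222230758073
0.029553533660266952
the job is handed in; nothing more can be done
```

I swept both chips into the catch tray with the block, left the block standing sole down on the board, and handed the job in at about 12.7 s.

I gripped the block by its rib, with the measured opening 21.6 mm against the 22 mm rib. One straight push along the board carried both chips over the end. No fingers touched the chips in any picture I took. Then I set the block near the middle of the board, let go and backed the gripper away.

**Last checks:**
- **Chips:** measured at x = 141 and 142 mm and y = −31 and +34 mm in the board frame, inside the tray, which runs from 110 to 190 mm. Both lie flat.
- **Block:** the rib top measured 99.5 mm long against 96 mm nominal, assuming a height of 92 mm (30 mm board plus 62 mm block). That agrees to a few mm with the block standing upright on the board.
- **Gripper:** it ended clear of everything, at about 0.21 m height.
- **Forces:** every reading I saw was about 3 N or less.

**What did not go cleanly:**
- The arm overshot small moves by a few millimetres, and drifted 6 mm upward once while I was closing on the block. I corrected that before gripping.
- The contact force when setting the block down was lost in sensor noise. I judged contact from the height no longer changing and from the picture.
- The top camera was blocked by the arm at the end, so the final checks rest on the scene camera alone.

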